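# Seat the bone panel in the fence corner

### The arm

A 7-joint arm with a two-finger parallel gripper is mounted at the origin on the work surface. World frame = base frame: x ahead of the robot, y to its left, z up, the work surface at z = 0. Lengths are in m, angles in rad, forces in N, time in s.
With the tool pointing down it reaches from about 0.35 to 0.9 m from the base axis. Payload 8.1 kg.
Tool frame: the origin (TCP) lies on the centre line of the jaws, within the pads' length; the fingertips stand 19 mm ahead of it and the grasp point (between the pads) is the TCP (arm.tip_reach is the distance from the TCP to the fingertips, in m); z points along the fingers, y is the line along which they close (so a half turn about z gives the same grasp; the last joint's range is limited). The gripper opens to 92 mm and grips with 3 to 60 N. Pads are 19 mm wide; open, the fingers measure 130 mm over their backs; the gripper's body (75 mm by 190 mm) begins 47 mm behind the grasp point.
Start: joints at [1.183, 0.434, 0.025, 1.573, -0.012, 1.134, -0.075], TCP at [0.176, -0.6, 0.246] pointing down, gripper open.
Joint ranges: [-2.62, 2.62], [-0.44, 2.09], [-1.27, 1.32], [0.08, 2.57], [-1.32, 4.46], [0.12, 2], [-2.74, 2.74]. Speed limits (rad/s): [2.22, 2.22, 3.01, 3.01, 3.14, 3.14, 3.14].

### API

Orientations are given as a rotation vector (axis times angle).
In Python, from cell import arm gives the robot as it stands.
- The arm moves only by the tool arm_command, never from a script. Its argument "targets" is a list that holds one entry, the list of rows, each a list of 6 numbers: the shift along the tool's x, y, z in m, then the turn, a rotation vector about the tool's x, y, z in rad. A call has 1 to 10 rows; each row shifts and turns the commanded pose from where the row before left it, along the tool's axes as they then stand; what a row does not reach is not made up. A row lasts 1/8 s, in which the tool goes at most 62.5 mm and 10.7 degrees, less where a joint would pass 70% of its speed; a pose out of reach is approached as far as the arm can. A call with a gripper value outside its range is refused whole. "jaw" is the finger opening in m, from 0 to 0.0918, set as the call begins (left out, the last holds). The fingers move at their own pace and stop on an object; "newtons" is the grip in N (left out, the last holds). Time passes only in rows, so rows that do not move let the fingers close. It gives the time, the measured TCP pose, the force, the opening and the grip force at its end, in the units of the state.
- arm.observe(): the state, without advancing time (a new reading comes with each control period).
- arm.get_image(name): name is "scene" or "top" or "wrist"; returns a dict with "pixels" (400x640x3 uint8, red, green, blue), "z_map" (400x640 float32, m along the optical axis (not along the pixel's ray), 0 where there is no reading), "fx", "fy", "cx", "cy" (pixels), "xyz" and "rotation" of the camera in the world; the wrist camera has in their place "T_tool_cam" (4x4, takes a point from camera to tool coordinates, whose origin is the TCP and whose axes are the flange's). Camera axes: x right, y down, z forward; pixel columns grow to the right and rows downward; lengths in m; the calibration is good to about 2 mm. A picture is of the moment at which its call begins: read the wrist's pose just before it.
- arm.sign_off(): hands the job in; it is judged then, once.
The state is a dict: "clock": time; "joints": joint angles; "dq": joint speeds; "joint_efforts": joint torques, N m; "position": TCP position; "ee_rot": TCP orientation; "force": force on the tool from outside, world axes, zero at the start; "ft_torque": the same for the moment, N m; "width": opening from 0.0 (shut) to 1.0 (fully open); "gripper_force": force on a finger pad.
Only numpy, scipy, OpenCV 4.12 (cv2) and the standard library are available. Lean on these libraries where they do the work, as an engineer would, in place of code of your own. Each camera call takes 0.05 s, during which the arm holds its last target. There are 200 camera calls.

### The job

Push the bone panel across the bench until its long edge lies flush along the brass fence and its short end is up against the iron anvil block, ready for marking out. Just slide it, flat on the bench, never lifting or tipping it, and leave the saucer, scraper and jar where they are. Leave the panel seated there.

Things in the scene. Friction and masses are not known exactly. Their poses are not given: they have to be found in the camera images.
- panel: Loose flat bone-white panel, 90 (x) by 120 (y) by 14 mm thick (z), about 0.2 to 0.4 kg, lying flat on the bench and sliding on it. Origin at the centre of its underside; its long edges run along its y. It starts on the fence's robot side and on the right-hand (fence -y) side of the anvil, some 25 to 95 mm short of the fence and 20 to 180 mm short of the anvil, turned up to about 25 degrees from the fence.
- fence: Straight brass bar fixed to the bench, 20 (x) by 380 (y) by 20 mm high. Origin at the centre of its underside; its y axis runs along the bar, its x axis points away from the robot's side. Its working face, towards the robot, is at x = -10 mm in its own frame.
- anvil: Dark cast iron anvil block fixed to the bench, 70 by 70 by 50 mm high, square to the fence and 2 mm off its working face. Origin at the centre of its underside, axes parallel to the fence's. The face that stops the panel is at y = -35 mm in its own frame.
- saucer: White porcelain saucer, 120 mm across and 18 mm high, loose. Origin at the centre of its underside. Leave alone.
- scraper: Steel scraper with a wooden handle, lying flat, 132 mm long along its x, blade 40 mm wide, 16 mm high, loose. Origin at the bench, near the middle of its length. Leave alone.
- jar: Amber glass jar with a brass cap, 56 mm across and 60 mm high, loose. Origin at the centre of its underside. Leave alone.
Mind the look-alikes: they are no part of the job. What is shaped like the panel but orange or pink is not meant.

How it is judged:
By the outcome, as a careful person would: the job done as asked, in the order asked, and still so for the second after the job is handed in, with the robot touching nothing.
It also fails if it takes over 64 s, if anything falls off the work surface, if the arm or the gripper's body presses on something with over 40 N, if the wrist force passes 120 N, or if a joint passes its speed limit or range.

## Working session

There is one attempt and no reset: what is moved stays moved. The work goes in short steps, Python scripts to look and compute and a tool call to move; the robot and the scene stay as the last step left them, time stands still between calls to the robot, and variables do not carry over. Pictures are saved under pics/ and viewed, at most 10 in all, crops included, and the job is handed in when it is done.

Besides the shell and the picture viewer there is one more tool, called after "Emit:" in YAML: its name, and indented under it one key for each argument. arm_command: Moves the arm, as the interface text tells. Its arguments: {"type":"object","properties":{"targets":{"type":"array","items":{"type":"array","items":{"type":"array","items":{"type":"number"}}}},"jaw":{"type":"number"},"newtons":{"type":"number"}},"required":["targets"]}

```bash
mkdir -p pics; cat > h.py <<'E'
import numpy as np, cv2
from scipy.spatial.transform import Rotation as R
from cell import arm
def grab(n,f=None):
    d=arm.get_image(n)
    if f: cv2.imwrite('pics/'+f,d['pixels'][...,::-1])
    return d
def campose(d):
    r=np.array(d['rotation'],float)
    if r.shape!=(3,3): r=R.from_rotvec(r).as_matrix() if r.size==3 else R.from_quat(r).as_matrix()
    return r,np.array(d['xyz'])
def plane(d,uv,z):
    r,p=campose(d); uv=np.atleast_2d(uv).astype(float)
    k=np.c_[(uv[:,0]-d['cx'])/d['fx'],(uv[:,1]-d['cy'])/d['fy'],np.ones(len(uv))]@r.T
    return p+k*((z-p[2])/k[:,2])[:,None]
E
python3 - <<'E'
from h import *
for n in('scene','top'):
    d=grab(n,n+'1.png'); print(n,d['xyz'],d['rotation'],d['fx'])
s=arm.observe(); print(s['clock'],s['position'],s['ee_rot'],s['force'])
E
```

```text
scene [1.28985115 0.12663406 0.71028267] [-1.68729919 -1.76646998  0.76996783] 484.4345469348897
top [0.47179906 0.11108895 0.80225065] [-2.18400398  2.13817442 -0.16683643] 471.35474738666034
0.1 [ 0.17541962 -0.5994196   0.24501496] [-3.10842509e+00 -4.45527955e-01  5.60231823e-04] [ 1.20036679 -0.56354138 -0.72464445]
```

View pics/top1.png

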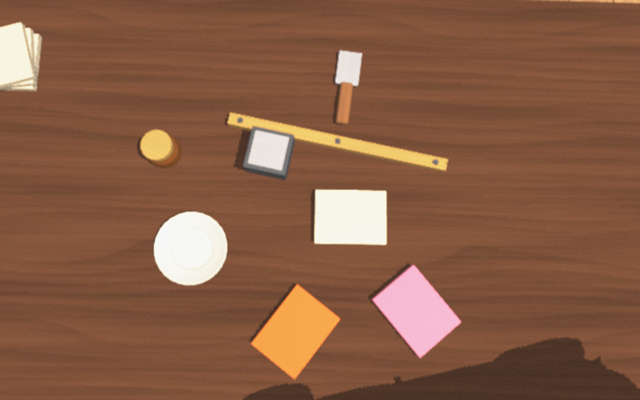

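View pics/scene1.png

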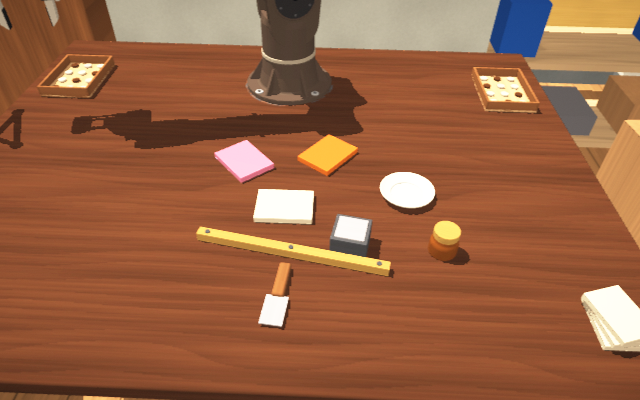

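The top view shows the bone panel at (350,217). The fence runs from (230,119) to (446,165), with the anvil at (268,152). Possible mistakes for the panel are orange (295,331), pink (416,311), the paper stack (15,57) and the saucer (190,248). The plain bone-white rectangle at (350,217) is the one I want.

```bash
cat > meas.py <<'E'
from h import *
def rect(m):
    c=max(cv2.findContours(m.astype('uint8'),cv2.RETR_EXTERNAL,cv2.CHAIN_APPROX_NONE)[0],key=cv2.contourArea)
    return c[:,0,:]
def box(P):
    (c,s,a)=cv2.minAreaRect((P[:,:2]*1000).astype(np.float32)); return np.round(c,1),np.round(s,1),round(a,2),np.round(cv2.boxPoints((c,s,a)),0).tolist()
def masks(d):
    hsv=cv2.cvtColor(d['pixels'],cv2.COLOR_RGB2HSV).astype(int); H,S,V=hsv[...,0],hsv[...,1],hsv[...,2]
    return H,S,V
E
python3 - <<'E'
from meas import *
d=grab('top'); H,S,V=masks(d)
im=d['pixels'][...,::-1]
cv2.imwrite('pics/crop.png',cv2.resize(im[90:270,220:460],None,fx=3,fy=3,interpolation=cv2.INTER_NEAREST))
w=np.zeros(H.shape,bool); w[180:255,300:400]=1
print('panel',box(plane(d,rect(w&(S<60)&(V>150)),.014)))
w[:]=0; w[100:185,220:460]=1
print('fence',box(plane(d,rect(w&(H>18)&(H<30)&(S>110)&(V>150)),.02)))
w[:]=0; w[120:185,240:300]=1
print('anviltop',box(plane(d,rect(w&(S<60)&(V>150)),.05)))
print('anvil all',box(plane(d,rect(w&(S<100)),.05)))
r,p=campose(d)
for u,v in((350,217),(268,150),(335,141),(350,260)):
    z=d['z_map'][v,u]; print(p+r@(z*np.array([(u-d['cx'])/d['fx'],(v-d['cy'])/d['fy'],1])))
for n,a in(('saucer',(150,205,235,290)),('jar',(135,125,182,170)),('scr',(330,45,366,128)),('orange',(245,280,345,380)),('pink',(368,260,465,360))):
    print(n,np.round(plane(d,[a[:2],a[2:]],.015)[:,:2],3).tolist())
E
```

```text
panel (array([541.4,  35.5]), array([ 90.3, 118. ]), 0.22, [[496.0, 94.0], [496.0, -24.0], [587.0, -23.0], [586.0, 95.0]])
fence (array([670. ,  59.5]), array([377.5,  18.9]), 79.0, [[625.0, -124.0], [643.0, -128.0], [715.0, 243.0], [697.0, 247.0]])
anviltop (array([644.3, 173.9]), array([58.9, 58.7]), 79.05, [[610.0, 151.0], [667.0, 139.0], [679.0, 197.0], [621.0, 208.0]])
anvil all (array([639.7, 173.3]), array([75.4, 76.6]), 79.04, [[595.0, 144.0], [670.0, 129.0], [684.0, 203.0], [609.0, 218.0]])
[0.54049668 0.03571098 0.01418431]
[0.64397658 0.17394025 0.04925947]
[0.66893792 0.06314132 0.02074739]
[ 0.46894182  0.03354449 -0.00110725]
saucer [[0.553, 0.37], [0.417, 0.223]]
jar [[0.69, 0.405], [0.614, 0.32]]
scr [[0.843, 0.074], [0.695, 0.01]]
orange [[0.433, 0.207], [0.278, 0.041]]
pink [[0.47, 0.005], [0.312, -0.153]]
```

View pics/crop.png

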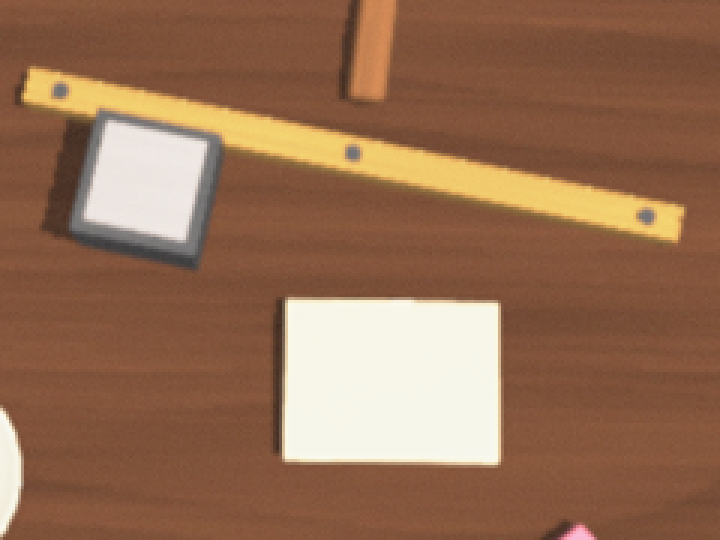

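The crop confirms the choice: a plain bone-white rectangle measuring 90x118 mm at z=14 mm, with the anvil on its +y side. I'll swing over with tool x along fence x, then push with both fingers.

```bash
cat > st.py <<'E'
from h import *
a=np.deg2rad(-11.0); FX=np.array([np.cos(a),np.sin(a)]); FY=np.array([-np.sin(a),np.cos(a)]); O=np.array([.670,.0595])
def f(p): p=np.asarray(p)[:2]-O; return np.round([p@FX*1000,p@FY*1000],1)
def st():
    s=arm.observe(); m=R.from_rotvec(s['ee_rot']).as_matrix(); F=np.array(s['force'])
    print('t',round(s['clock'],2),'fence mm',f(s['position']),'z',round(s['position'][2]*1000,1),'yaw',round(np.degrees(np.arctan2(m[1,0],m[0,0])),2),'tilt',np.round(m[:2,2],4),'F fence',np.round([F[:2]@FX,F[:2]@FY,F[2]],1),'w',round(s['width'],2))
if __name__=='__main__': st()
E
python3 st.py
```

```text
t 0.15 fence mm [-359.7 -741.3] z 245.1 yaw 16.31 tilt [-0.0004  0.0011] F fence [-0.3 -0.6 -0.5] w 1.01
```

Emit:
arm_command:
  targets:
    - [[0,0,0,0,0,0.159],[0,0,0,0,0,0.159],[0,0,0,0,0,0.159],[0.0113,-0.049,0,0,0,0],[0.0113,-0.049,0,0,0,0],[0.0113,-0.049,0,0,0,0],[0.0113,-0.049,0,0,0,0],[0.0113,-0.049,0,0,0,0],[0.0113,-0.049,0,0,0,0],[0.0113,-0.049,0,0,0,0]]
  jaw: 0.06

```text
clock: 1.4
position: [0.3191, -0.2767, 0.2457]
ee_rot: [3.127, -0.302, 0.0]
force: [0.6, -0.3, 0.5]
width: 0.651
gripper_force: 0.0
```

```bash
python3 st.py
```

```text
t 1.4 fence mm [-280.3 -397. ] z 245.7 yaw -11.02 tilt [ 0.0001 -0.0002] F fence [ 0.6 -0.1  0.5] w 0.65
```

Emit:
arm_command:
  targets:
    - [[0.0112,-0.0493,0,0,0,0],[0.0112,-0.0493,0,0,0,0],[0.0112,-0.0493,0,0,0,0],[0.0112,-0.0493,0,0,0,0],[0.0112,-0.0493,0,0,0,0],[0.0112,-0.0493,0,0,0,0],[0.0112,-0.0493,0,0,0,0],[0,0,0.05,0,0,0],[0,0,0.05,0,0,0],[0,0,0.05,0,0,0]]

```text
clock: 2.65
position: [0.4617, 0.0455, 0.0944]
ee_rot: [-3.127, 0.301, -0.001]
force: [1.0, -0.0, -0.3]
width: 0.654
gripper_force: 0.0
```

```bash
python3 - <<'E'
from st import *
st(); grab('wrist','w1.png'); grab('top','top2.png')
E
```

```text
t 2.65 fence mm [-201.8  -53.5] z 94.4 yaw -11.01 tilt [0.0005 0.0002] F fence [ 1.   0.1 -0.3] w 0.65
```

View pics/w1.png

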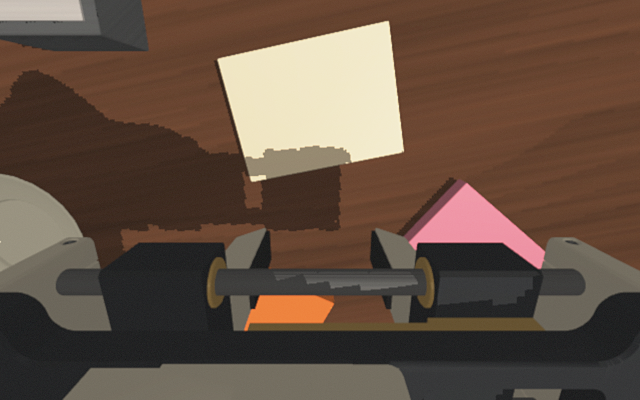

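The wrist view shows the panel at (310,100) ahead of the fingers (250,240) and (390,240). Pink is near the right finger at (440,230), so I'll check the clearance numerically.

```bash
python3 - <<'E'
from st import *
d=grab('top')
for n,q in(('pink',[(413,265),(372,298),(461,322)]),('orange',[(297,284),(340,319),(251,343)]),('panel',[(315,190),(386,191),(386,244),(315,244)])):
    print(n,[f(p).tolist() for p in plane(d,q,.014)])
E
```

```text
pink [[-178.7, -166.6], [-245.6, -110.2], [-252.9, -260.7]]
orange [[-249.3, 15.1], [-289.5, -65.5], [-356.3, 67.6]]
panel [[-90.3, 19.0], [-66.3, -99.0], [-154.1, -116.0], [-179.1, -0.1]]
```

Emit:
arm_command:
  targets:
    - [[0,0,0.03,0,0,0],[0,0,0.03,0,0,0],[0,0,0.01,0,0,0],[0,0,0,0,0,0],[0.007,0,0,0,0,0],[0.007,0,0,0,0,0],[0.007,0,0,0,0,0],[0.007,0,0,0,0,0],[0.007,0,0,0,0,0],[0.007,0,0,0,0,0]]

```text
clock: 4.05
position: [0.5033, 0.0375, 0.0256]
ee_rot: [-3.127, 0.301, 0.0]
force: [-2.6, 1.9, 2.8]
width: 0.652
gripper_force: 1.5
```

```bash
python3 st.py
```

```text
t 4.05 fence mm [-159.5  -53.4] z 25.6 yaw -11.01 tilt [-0.0002  0.0001] F fence [-3.   1.4  2.8] w 0.65
```

Emit:
arm_command:
  targets:
    - [[0.006,0,0,0,0,0],[0.006,0,0,0,0,0],[0.006,0,0,0,0,0],[0.006,0,0,0,0,0],[0.006,0,0,0,0,0],[0.006,0,0,0,0,0],[0,0,0,0,0,0]]

```text
clock: 4.92
position: [0.5394, 0.0304, 0.0259]
ee_rot: [-3.127, 0.302, -0.002]
force: [-0.6, 0.2, -0.9]
width: 0.655
gripper_force: 0.0
```

```bash
python3 - <<'E'
from st import *
st(); grab('top','top3.png')
E
```

```text
t 4.92 fence mm [-122.7  -53.5] z 25.9 yaw -11.04 tilt [0.0015 0.0001] F fence [-0.7  0.1 -0.9] w 0.66
```

View pics/top3.png

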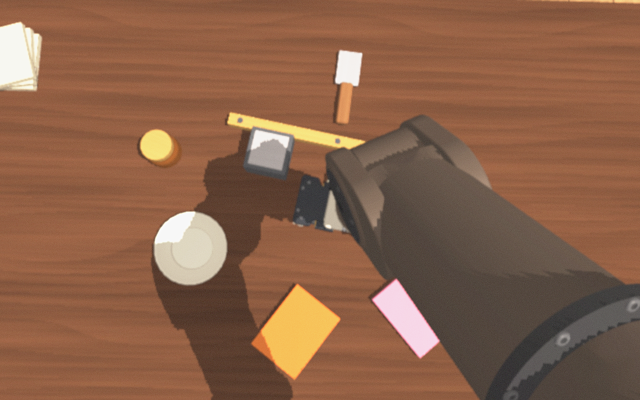

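Top view: the arm hides the panel, and the saucer (190,248), jar (158,147) and scraper (345,85) haven't moved. I'll back off, rise and measure with the wrist camera.

Emit:
arm_command:
  targets:
    - [[-0.02,0,0,0,0,0],[-0.02,0,-0.01,0,0,0],[-0.01,0,-0.05,0,0,0],[0,0,-0.06,0,0,0],[0,0,0,0,0,0]]

```text
clock: 5.6
position: [0.4922, 0.0409, 0.1502]
ee_rot: [-3.125, 0.301, -0.014]
force: [0.4, 0.2, -0.6]
width: 0.652
gripper_force: 0.0
```

```bash
cat > wr.py <<'E'
from st import *; from meas import *
def wrist(fn=None):
    s=arm.observe(); d=grab('wrist',fn)
    T=np.eye(4); T[:3,:3]=R.from_rotvec(s['ee_rot']).as_matrix(); T[:3,3]=s['position']
    C=T@np.array(d['T_tool_cam']); d['rotation']=C[:3,:3]; d['xyz']=C[:3,3]
    return d
def panel(d):
    H,S,V=masks(d); r,p=campose(d)
    v,u=np.mgrid[:400,:640]; z=d['z_map']
    P=p+np.stack([(u-d['cx'])/d['fx']*z,(v-d['cy'])/d['fy']*z,z],-1)@r.T
    m=(S<95)&(V>90)&(P[...,2]>.008)&(P[...,2]<.020)&(z>.05)
    m=cv2.morphologyEx(m.astype('uint8'),cv2.MORPH_OPEN,np.ones((3,3)))
    c=rect(m); q=plane(d,c,.0140)
    g=np.array([f(x) for x in q]); print('contour u,v range',c.min(0),c.max(0),'height',np.round(np.median(P[m>0][:,2]),4)); print(box(g/1000))
if __name__=='__main__':
    import sys
    st(); print(np.round(arm.observe()['joints'],2)); panel(wrist(sys.argv[1]))
E
python3 wr.py w2.png
```

```text
t 5.6 fence mm [-171.   -52.2] z 150.2 yaw -11.01 tilt [0.0092 0.0009] F fence [ 0.3  0.3 -0.6] w 0.65
[ 0.1   0.36 -0.37  1.99  0.18  0.82 -2.13]
contour u,v range [258  22] [398 130] height 0.0146
(array([-66.6, -57.3]), array([ 89.4, 119.9]), -0.0, [[-111.0, 3.0], [-111.0, -117.0], [-22.0, -117.0], [-22.0, 3.0]])
```

View pics/w2.png

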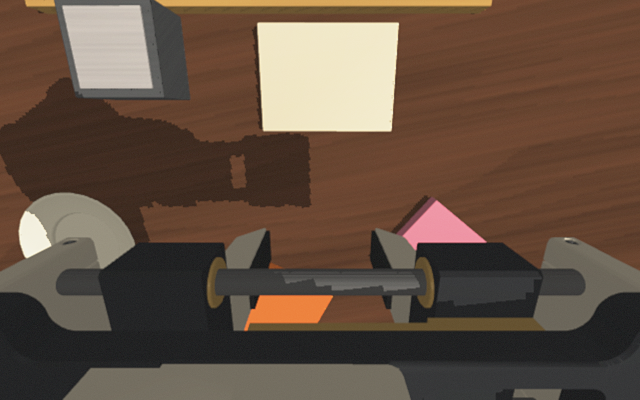

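The wrist view shows the panel at (325,75), square to the fence bar at the top and 12 mm short of it. Next I turn 90° and go to its right-hand short end.

Emit:
arm_command:
  targets:
    - [[0.0347,0.0317,0,0,0,0],[0.0347,0.0317,0,0,0,0],[0.0347,0.0317,0,0,0,0],[0,0,0,0,0,-0.1745],[0,0,0,0,0,-0.1745],[0,0,0,0,0,-0.1745],[0,0,0,0,0,-0.1745],[0,0,0,0,0,-0.1745],[0,0,0,0,0,-0.1745]]
  jaw: 0.03

```text
clock: 6.78
position: [0.5725, -0.0731, 0.1443]
ee_rot: [-2.854, -1.31, 0.002]
force: [0.0, 0.4, 0.1]
width: 0.322
gripper_force: 0.0
```

Emit:
arm_command:
  targets:
    - [[0,0,0,0,0,-0.1745],[0,0,0,0,0,-0.1745],[0,0,0,0,0,-0.1745],[0,0,0,0,0,0]]

```text
clock: 7.28
position: [0.5726, -0.0732, 0.1444]
ee_rot: [-2.424, -1.995, 0.001]
force: [0.2, 0.8, 0.4]
width: 0.33
gripper_force: 0.0
```

```bash
python3 st.py
```

```text
t 7.28 fence mm [ -70.3 -148.8] z 144.4 yaw 78.9 tilt [-0.0019  0.0009] F fence [0.  0.9 0.4] w 0.33
```

Emit:
arm_command:
  targets:
    - [[0,0.004,0.045,0,0,0],[0,0,0.045,0,0,0],[0,0,0.029,0,0,0],[0,0,0,0,0,0],[0.01,0,0,0,0,0],[0.01,0,0,0,0,0],[0.007,0,0,0,0,0],[0.007,0,0,0,0,0],[0.007,0,0,0,0,0],[0.007,0,0,0,0,0]]

```text
clock: 8.52
position: [0.5864, -0.0266, 0.0268]
ee_rot: [2.425, 1.997, -0.0]
force: [-0.5, -3.7, 2.6]
width: 0.323
gripper_force: 2.1
```

```bash
python3 st.py
```

```text
t 8.53 fence mm [ -65.7 -100.5] z 26.8 yaw 78.94 tilt [ 0.     -0.0004] F fence [ 0.2 -3.8  2.6] w 0.32
```

Emit:
arm_command:
  targets:
    - [[0.007,0,0.001,0,0,0],[0.007,0,0.001,0,0,0],[0.007,0,0,0,0,0],[0.007,0,0,0,0,0],[0.006,0,0,0,0,0],[0.002,0,0,0,0,0],[0,0,0,0,0,0]]

```text
clock: 9.4
position: [0.5933, 0.0092, 0.0248]
ee_rot: [-2.424, -1.998, -0.001]
force: [-0.2, 0.3, -0.6]
width: 0.328
gripper_force: 0.0
```

```bash
python3 wr.py w3.png
```

```text
t 9.4 fence mm [-65.7 -64. ] z 24.8 yaw 78.99 tilt [0.0004 0.0006] F fence [-0.2  0.3 -0.6] w 0.33
[ 0.3   0.73 -0.6   1.82  0.57  0.77 -0.79]
contour u,v range [217   0] [415 237] height 0.0147
(array([-68.1,   4. ]), array([116.7,  89.9]), 90.0, [[-113.0, -54.0], [-23.0, -54.0], [-23.0, 62.0], [-113.0, 62.0]])
```

Emit:
arm_command:
  targets:
    - [[0.0015,0,0,0,0,0],[0.0015,0,0,0,0,0],[0.001,0,0,0,0,0],[0.001,0,0,0,0,0],[0,0,0,0,0,0]]

```text
clock: 10.07
position: [0.5943, 0.0135, 0.0248]
ee_rot: [2.425, 1.998, 0.0]
force: [0.4, -3.3, 1.7]
width: 0.323
gripper_force: 1.5
```

Emit:
arm_command:
  targets:
    - [[0.001,0,0,0,0,0],[0.0005,0,0,0,0,0],[0,0,0,0,0,0]]

```text
clock: 10.45
position: [0.5943, 0.0136, 0.0248]
ee_rot: [2.425, 1.996, -0.002]
force: [-1.5, -6.4, 3.9]
width: 0.326
gripper_force: 3.3
```

```bash
python3 st.py
```

```text
t 10.45 fence mm [-65.6 -59.5] z 24.8 yaw 78.92 tilt [-0.0005 -0.0018] F fence [-0.2 -6.6  3.9] w 0.33
```

Emit:
arm_command:
  targets:
    - [[0.001,0,0,0,0,0],[0.001,0,0,0,0,0],[0.001,0,0,0,0,0],[0,0,0,0,0,0]]

```text
clock: 10.95
position: [0.5943, 0.0138, 0.0247]
ee_rot: [2.425, 1.993, -0.008]
force: [-3.3, -14.5, 9.2]
width: 0.327
gripper_force: 7.0
```

```bash
python3 st.py
```

```text
t 10.95 fence mm [-65.6 -59.3] z 24.7 yaw 78.82 tilt [-0.002  -0.0055] F fence [ -0.5 -14.9   9.2] w 0.33
```

The panel has met the anvil: force rose to 15 N with no further motion. I'll back off, rise, and go to the robot side for the final fence push.

Emit:
arm_command:
  targets:
    - [[-0.02,0,0,0,0,0],[-0.01,0,-0.03,0,0,0],[0,0,-0.05,0,0,0],[0,0,-0.05,0,0,0],[0.034,-0.025,0,0,0,0],[0.034,-0.025,0,0,0,0],[0.034,-0.025,0,0,0,0],[0,0,0,0,0,0.1745],[0,0,0,0,0,0.1745],[0,0,0,0,0,0.1745]]
  jaw: 0.06

```text
clock: 12.2
position: [0.535, 0.1034, 0.1546]
ee_rot: [-2.861, -1.295, -0.001]
force: [0.2, -0.4, 0.3]
width: 0.654
gripper_force: 0.0
```

Emit:
arm_command:
  targets:
    - [[0,0,0,0,0,0.1745],[0,0,0,0,0,0.1745],[0,0,0,0,0,0.1745],[0,0,0,0,0,0.1745],[0,0,0,0,0,0.1745],[0,0,0,0,0,0.1745],[0,0,0,0,0,0]]

```text
clock: 13.08
position: [0.535, 0.1033, 0.1546]
ee_rot: [-3.127, 0.299, -0.0]
force: [0.7, -0.3, -0.4]
width: 0.656
gripper_force: 0.0
```

```bash
python3 wr.py w4.png
```

```text
t 13.07 fence mm [-140.8   17.2] z 154.6 yaw -10.91 tilt [0.0002 0.0005] F fence [ 0.7 -0.2 -0.4] w 0.66
[-0.03  0.43 -0.35  1.86  0.19  0.89 -2.23]
contour u,v range [260  61] [394 161] height 0.0146
(array([-67.5,  12.5]), array([ 89.4, 120.7]), -0.0, [[-112.0, 73.0], [-112.0, -48.0], [-23.0, -48.0], [-23.0, 73.0]])
```

View pics/w4.png

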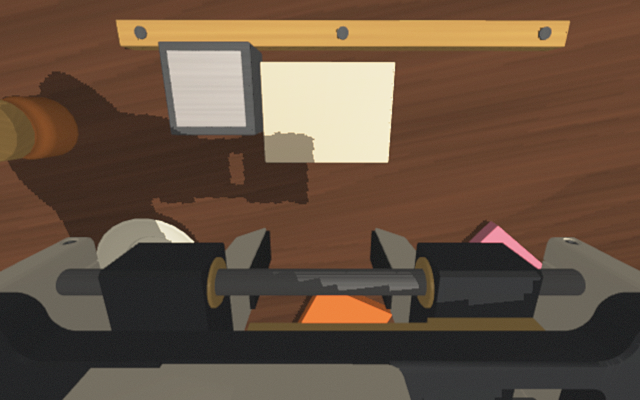

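The wrist view shows the panel at (328,112) butted on the anvil's right face (260,100), with about 13 mm left to the fence at (340,35). Now the fence push.

Emit:
arm_command:
  targets:
    - [[0,0.005,0.05,0,0,0],[0,0,0.05,0,0,0],[0,0,0.031,0,0,0],[0,0,0,0,0,0],[0.008,0,0,0,0,0],[0.006,0,0,0,0,0],[0.005,0,0,0,0,0],[0.003,0,0,0,0,0],[0.003,0,0,0,0,0],[0,0,0,0,0,0]]

```text
clock: 14.38
position: [0.559, 0.0932, 0.0237]
ee_rot: [-3.127, 0.301, -0.001]
force: [-1.8, 0.4, 1.0]
width: 0.651
gripper_force: 1.1
```

Emit:
arm_command:
  targets:
    - [[0.002,0,0,0,0,0],[0.002,0,0,0,0,0],[0.002,0,0,0,0,0],[0,0,0,0,0,0]]

```text
clock: 14.88
position: [0.5622, 0.0926, 0.0234]
ee_rot: [3.126, -0.3, -0.007]
force: [-11.4, 1.6, 9.0]
width: 0.656
gripper_force: 5.9
```

```bash
python3 st.py
```

```text
t 14.88 fence mm [-112.1   11.9] z 23.4 yaw -10.97 tilt [-0.0044 -0.0004] F fence [-11.5  -0.6   9. ] w 0.66
```

Emit:
arm_command:
  targets:
    - [[0.001,0,0,0,0,0],[0.001,0,0,0,0,0],[0.001,0,0,0,0,0],[0,0,0,0,0,0]]

```text
clock: 15.38
position: [0.5624, 0.0926, 0.0232]
ee_rot: [3.126, -0.299, -0.014]
force: [-19.8, 4.3, 17.1]
width: 0.654
gripper_force: 10.5
```

```bash
python3 st.py
```

```text
t 15.38 fence mm [-112.    11.9] z 23.2 yaw -10.92 tilt [-0.009  -0.0007] F fence [-20.3   0.4  17.1] w 0.65
```

Solid contact with the fence: 20 N and no motion. I'll back off, clear away and measure.

Emit:
arm_command:
  targets:
    - [[-0.02,0,0,0,0,0],[-0.02,0,-0.01,0,0,0],[0,0,-0.05,0,0,0],[0,0,-0.06,0,0,0],[0,0,0,0,0,0]]

```text
clock: 16.0
position: [0.5322, 0.1, 0.1486]
ee_rot: [-3.124, 0.302, -0.016]
force: [-0.2, -0.1, -0.6]
width: 0.65
gripper_force: 0.0
```

```bash
python3 wr.py w5.png; python3 - <<'E'
import cv2
i=cv2.imread('pics/w5.png'); cv2.imwrite('pics/w5c.png',cv2.resize(i[20:200,140:440],None,fx=2.6,fy=2.6,interpolation=cv2.INTER_NEAREST))
E
```

```text
t 16.0 fence mm [-143.    13.4] z 148.6 yaw -11.05 tilt [0.0101 0.0021] F fence [-0.2 -0.2 -0.6] w 0.65
[-0.02  0.43 -0.36  1.88  0.19  0.86 -2.23]
contour u,v range [254  45] [393 150] height 0.0146
(array([-56.6,  12.5]), array([120.8,  89.8]), 90.0, [[-101.0, -48.0], [-12.0, -48.0], [-12.0, 73.0], [-101.0, 73.0]])
```

View pics/w5c.png

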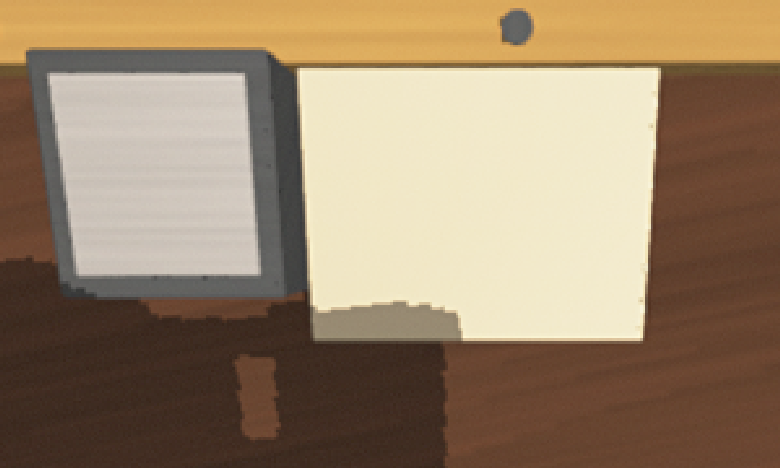

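The crop shows the panel's long edge on the fence (y≈68) and its end on the anvil's foot (x≈300). It still reads square. I'll do one gentle re-seat against the anvil, in case it crept during the fence push.

Emit:
arm_command:
  targets:
    - [[0.029,0.031,0,0,0,0],[0.029,0.031,0,0,0,0],[0.029,0.031,0,0,0,0],[0,0,0,0,0,-0.1745],[0,0,0,0,0,-0.1745],[0,0,0,0,0,-0.1745],[0,0,0,0,0,-0.1745],[0,0,0,0,0,-0.1745],[0,0,0,0,0,-0.1745]]
  jaw: 0.03

```text
clock: 17.18
position: [0.5957, -0.0092, 0.1422]
ee_rot: [-2.855, -1.31, 0.002]
force: [0.8, -0.0, -0.8]
width: 0.328
gripper_force: 0.0
```

Emit:
arm_command:
  targets:
    - [[0,0,0,0,0,-0.1745],[0,0,0,0,0,-0.1745],[0,0,0,0,0,-0.1745],[0,0,0,0,0,0]]

```text
clock: 17.68
position: [0.5956, -0.0092, 0.1423]
ee_rot: [-2.425, -1.995, 0.001]
force: [-0.5, -0.3, -0.2]
width: 0.327
gripper_force: 0.0
```

```bash
python3 st.py
```

```text
t 17.68 fence mm [-59.9 -81.6] z 142.3 yaw 78.88 tilt [-0.0016  0.0006] F fence [-0.4 -0.4 -0.2] w 0.33
```

Emit:
arm_command:
  targets:
    - [[0,0.002,0.045,0,0,0],[0,0,0.045,0,0,0],[0,0,0.028,0,0,0],[0,0,0,0,0,0],[0.008,0,0,0,0,0],[0.008,0,0,0,0,0],[0.003,0,0,0,0,0],[0.002,0,0,0,0,0],[0.001,0,0,0,0,0],[0,0,0,0,0,0]]

```text
clock: 18.92
position: [0.6021, 0.012, 0.0257]
ee_rot: [2.425, 1.997, -0.001]
force: [-1.6, -0.7, 1.0]
width: 0.328
gripper_force: 0.6
```

Emit:
arm_command:
  targets:
    - [[0.001,0,0,0,0,0],[0.001,0,0,0,0,0],[0.001,0,0,0,0,0],[0.001,0,0,0,0,0],[0,0,0,0,0,0]]

```text
clock: 19.55
position: [0.6022, 0.0123, 0.0256]
ee_rot: [2.425, 1.992, -0.008]
force: [-4.0, -11.2, 8.4]
width: 0.325
gripper_force: 6.0
```

```bash
python3 st.py
```

```text
t 19.55 fence mm [-57.5 -59.3] z 25.6 yaw 78.81 tilt [-0.002  -0.0054] F fence [ -1.8 -11.7   8.4] w 0.32
```

It stops at the same place as before (-59.3 mm), so it is seated against the anvil. Retreating for a final check.

Emit:
arm_command:
  targets:
    - [[-0.02,0,0,0,0,0],[-0.02,0,-0.01,0,0,0],[0,0,-0.05,0,0,0],[0,0,-0.06,0,0,0],[-0.04,0,-0.03,0,0,0],[-0.05,0,0,0,0,0],[-0.05,0,0,0,0,0],[-0.05,0,0,0,0,0],[-0.05,0,0,0,0,0],[0,0,0,0,0,0]]

```text
clock: 20.8
position: [0.5472, -0.2644, 0.1748]
ee_rot: [2.432, 1.988, -0.003]
force: [0.1, 1.0, -0.2]
width: 0.325
gripper_force: 0.0
```

```bash
python3 - <<'E'
from wr import *
st(); d=grab('top','top4.png'); panel(d)
H,S,V=masks(d)
E
```

```text
t 20.8 fence mm [ -58.8 -341.4] z 174.8 yaw 78.51 tilt [-0.0014 -0.0015] F fence [-0.   1.  -0.2] w 0.32
contour u,v range [374 266] [459 356] height 0.0141
(array([-249.7, -185.7]), array([118.9,  89.4]), 51.41, [[-322.0, -204.0], [-252.0, -260.0], [-178.0, -167.0], [-248.0, -111.0]])
```

View pics/top4.png

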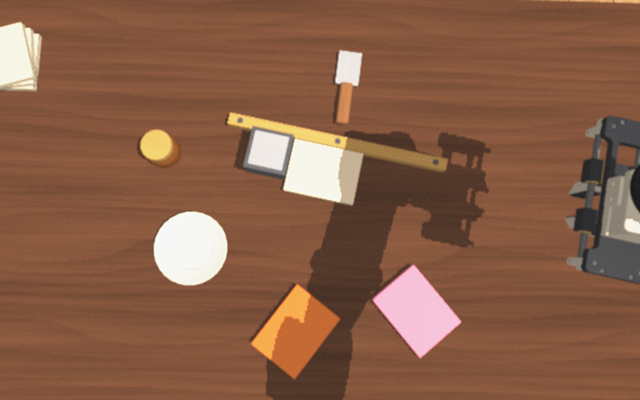

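The top view shows the panel at (323,170), flush with the fence and butted on the anvil at (290,155). The saucer, jar, scraper and look-alikes haven't moved. That measurement picked up the pink board, so I'll measure again with a window and hand in if it's good.

```bash
python3 - <<'E'
from wr import *
d=grab('top'); H,S,V=masks(d); w=np.zeros(H.shape,bool); w[138:215,284:370]=1
m=cv2.morphologyEx((w&(S<85)&(V>100)).astype('uint8'),cv2.MORPH_OPEN,np.ones((5,5)))
g=np.array([f(x) for x in plane(d,rect(m),.014)])/1000; c,s,a,b=box(g); print(c,s,a,b)
e=min(a%90,90-a%90)
if abs(c[0]+55)<2.5 and abs(c[1]-12.4)<2.5 and e<1.2: print(arm.sign_off())
E
```

```text
[-56.5  20.3] [ 92.9 139.1] -0.0 [[-103.0, 90.0], [-103.0, -49.0], [-10.0, -49.0], [-10.0, 90.0]]
```

The mask took in some of the anvil, so its far end is wrong. The other edges fit: fence side at -10 mm, right end at -49 mm, angle 0. These match the wrist measurement and the contact forces, so I'm handing in.

```bash
python3 -c "
from cell import arm
print(arm.sign_off())"
```

```text
the job is handed in; nothing more can be done
None
```

The bone panel sits flush along the brass fence with its short end against the anvil, slid flat all the way. The saucer, scraper and jar look unmoved in the last picture, and I handed the job in at about 21 s; the result wasn't reported back.

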